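# Close the spice pot and bring it to the front

## Task

Put the loose round lid on the one open pot of the spice carousel so that it sits fully home. Then turn the carousel by its square centre handle until that pot stands in line with the pointer on the base, and hold it still there: finish with the handle still gripped, do not let go. Leave everything else on the bench where it is.

Things in the scene. Friction and masses are not known exactly. Their poses are not given: they have to be found in the camera images.
- lid: Loose round dark steel lid lying right way up on the bench, to the left or the right of the carousel. From below: plug 56 mm across and 8 mm high, disc 74 mm across and 5 mm thick, upright black cylindrical knob 22 mm across and 36 mm high (knob from 13 to 49 mm above the origin). Origin at the centre of the plug's underside, z up. About 90 g.
- pot_mouth (a point): Centre of the rim of the one open pot (steel, 68 mm across, 62 mm inside, 90 mm deep), fixed on the turntable 85 mm from the turning axis, rim 120 mm above the bench. With the lid home its disc lies on the rim and its origin is 8 mm below this point. Three more pots of that size, lids fixed on, stand at 90 degree steps on the same circle; their knobs end 161 mm above the bench.
- front (a point): The place, fixed to the carousel's base, where the centre of the open pot's rim must come: 85 mm from the turning axis, over the line of the pointer, 120 mm above the bench. The pointer is a flat dark steel tongue, 10 mm high, sticking out from under the turntable on the robot's side, its 70 mm wide arrow head ending in a point 200 mm from the axis.
- carousel_base: Fixed base of the carousel. Origin on the turning axis, on the bench; its -x axis runs along the pointer, z up. The pointer may be up to 0.5 rad off the direction to the robot's side (world -x).
- turntable (a joint): Angle of the turntable (a white disc 256 mm across, top 30 mm above the bench) about the vertical, counter-clockwise from above positive; 0 or a full turn (6.28) has the open pot in line with the pointer. Turns both ways, from -4 to 10 rad; light friction (about 0.06 N m) makes it stay where it is left.
- handle_grip (a point): Point on the turning axis where to grip the carousel's centre handle, 155 mm above the bench. The handle is a black square upright bar, 32 mm by 32 mm, from 120 to 180 mm above the bench, fixed to the turntable. The x and y axes here are square to its side faces, so it can be gripped across faces every 90 degrees; the -x axis points at the open pot.
- square_lid: Bystander: square dark steel lid of another container, 90 mm by 90 mm, 6 mm thick with a bar grip on it, 28 mm high in all; lies on the other side of the carousel from the round lid. Origin under its centre.
- pepper_mill: Bystander: dark wooden pepper mill, 54 mm across, 168 mm high. Origin under its centre.
- oil_bottle: Bystander: green glass bottle, 68 mm across, 220 mm high. Origin under its centre.
- bowl: Bystander: steel bowl, 100 mm across, 55 mm high. Origin under its centre.
- salt_tub: Bystander: white jar, 72 mm across, 90 mm high. Origin under its centre.
- spoon: Bystander: steel spoon, 220 mm long, lying flat.
- ramekin: Bystander: small white ceramic dish, 80 mm across, 45 mm high. Origin under its centre.
Mind the look-alikes: they are no part of the job. Leave any blue or red look-alike of the lid alone.

How it is judged:
On the way, in this order (a step that is already met when the one before it is completed fails the run):
1. the round lid sits home on the open pot, let go (horizontal distance between lid and pot_mouth below 0.006 m and z of lid in the frame of pot_mouth below -0.005 m and angle between lid's own z axis and vertical below 0.08 rad and contact force between the fingers and lid below 0.5 N), for 0.2 s.
2. the open pot is in line with the pointer, the handle gripped (horizontal distance between pot_mouth and front below 0.014 m and contact force between the fingers and centre_handle above 5 N and distance between the grasp point and handle_grip below 0.04 m), for 0.2 s.
At the end, for the whole second after the job is handed in: Lid home on the open pot (centred within 6 mm, plug at least 5 mm in, level within 0.08 rad); that pot's centre within 14 mm (9 degrees) of the place over the pointer; turntable still; gripper still on the square handle (over 5 N, grasp point within 40 mm of the grip point) (all of step 2 and horizontal distance between lid and pot_mouth below 0.006 m and z of lid in the frame of pot_mouth below -0.005 m and angle between lid's own z axis and vertical below 0.08 rad and velocity of joint turntable between -0.1 and 0.1 rad/s and linear speed of lid below 0.03 m/s); the arm keeps its last pose, push and grip.
It fails at once if a bystander is moved more than 30 mm (distance of any of square_lid, pepper_mill, oil_bottle, bowl, salt_tub, spoon, ramekin from where it was at the start of the episode above 0.03 m).
It also fails if it takes over 61 s, if anything falls off the work surface, if the arm or the gripper's body presses on something with over 40 N, if the wrist force passes 120 N, or if a joint passes its speed limit or range.

## Robot

A 6-joint arm with a two-finger parallel gripper is mounted at the origin on the work surface. World frame = base frame: x ahead of the robot, y to its left, z up, the work surface at z = 0. Lengths are in m, angles in rad, forces in N, time in s.
With the tool pointing down it reaches from about 0.25 to 0.8 m from the base axis. Payload 8.5 kg.
Tool frame: the origin (TCP) lies at the very end of the fingers, on their centre line; the grasp point (between the pads) lies 19 mm behind it (robot.grip_point_offset is the distance from the TCP to the grasp point, in m); z points along the fingers, y is the line along which they close (so a half turn about z gives the same grasp; the last joint's range is limited). The gripper opens to 85 mm and grips with 20 to 120 N. Pads are 22 mm wide; open, the fingers measure 114 mm over their backs; the gripper's body (76 mm by 85 mm) begins 54 mm behind the grasp point. The pads swing forward as they close: fully open they stand 13 mm farther back than shut.
Start: joints at [-1.281, 0.238, -0.013, 1.319, 0, 1.571], TCP at [0.15, -0.503, 0.231] pointing down, gripper open.
Joint ranges: [-2.66, 2.66], [-1.03, 1.9], [-1.14, 1.46], [-1.82, 2.27], [-1.45, 1.34], [-3.14, 3.14]. Speed limits (rad/s): [2.22, 2.22, 2.79, 3.14, 3.14, 3.14].

## Interface

Orientations are given as a rotation vector (axis times angle).
In Python, from cell import robot gives the robot as it stands. Calls block until the motion is done:
- robot.reach(position, orientation): joint-space move of the TCP to a pose.
- robot.servo_line(position, ori=None, speed=0.15): straight line of the TCP; ori=None keeps the orientation; speed is the mean speed in m/s.
- robot.set_joints(angles): joint-space move.
- robot.move_gripper(opening): finger opening in m; the grip force is fixed at half the most; returns when the fingers have stopped.
- robot.pause(seconds).
- robot.solve_ik(position, orientation): joint angles nearest the present ones, or None.
- robot.capture(name): name is "side" or "top" or "wrist"; returns the picture (420x560x3 uint8, blue, green, red); there is no depth.
- robot.camera_model(name): a dict with "fovy" (degrees; the focal length in pixels is half the picture's height over the tangent of half this angle, whatever the lens; pixels are square), "cx", "cy" (the principal point, pixels), "rvec" (rotation vector, rad) and "tvec" (3), from world to camera coordinates, as OpenCV has them. Camera axes: x right, y down, z forward; pixel columns grow to the right and rows downward; lengths in m; the calibration is good to about 2 mm. The wrist camera is an equidistant fisheye: a pixel r from the principal point sees the ray r / f radians off the axis. A picture is of the moment at which its call begins: read the wrist's pose just before it. camera_model takes no time and is no camera call; for the wrist camera it gives the pose at the moment of the call.
A pose or a line that the arm cannot do raises robot.MotionError and nothing moves.
- robot.job_done(): hands the job in; it is judged then, once.
Readings, each from a call of its own:
- robot.read_time_s(): time.
- robot.read_qpos(): joint angles.
- robot.read_qd(): joint speeds.
- robot.read_joint_torque(): joint torques, N m.
- robot.read_ee_pos(): TCP position.
- robot.read_eef_rot(): TCP orientation.
- robot.read_ft_force(): force on the tool from outside, world axes, zero at the start.
- robot.read_wrist_torque(): the same for the moment, N m.
- robot.read_gripper_width(): finger opening in m.
- robot.read_grip_force(): force on a finger pad.
Only numpy, scipy, OpenCV 4.12 (cv2) and the standard library are available. Lean on these libraries where they do the work, as an engineer would, in place of code of your own. Each camera call takes 0.05 s, during which the arm holds its last target. There are 200 camera calls.

## Working session

There is one attempt and no reset: what is moved stays moved. The work goes in short steps, each a Python script; the robot and the scene stay as the last script left them, time stands still between calls to the robot, and variables do not carry over. Pictures are saved under pics/ and viewed, at most 10 in all, crops included, and the job is handed in when it is done.

```bash
ls; mkdir -p pics; python3 - <<'E'
from cell import robot
import cv2
for n in("top","side"):
    im=robot.capture(n); cv2.imwrite(f"pics/{n}0.png",im)
    print(n,robot.camera_model(n))
print(robot.read_ee_pos(),robot.read_eef_rot(),robot.read_time_s(),robot.grip_point_offset)
E
```

```text
pics
top {'fovy': 45.95040106940232, 'cx': 263.47958578009604, 'cy': 207.6905294576625, 'rvec': array([ 2.16799403, -2.17930396,  0.09014838]), 'tvec': array([0.01448459, 0.58232005, 1.6558866 ])}
side {'fovy': 44.43998952074173, 'cx': 288.61283461637817, 'cy': 217.52237128378255, 'rvec': array([ 2.3579245 , -0.06674199,  0.05228421]), 'tvec': array([-0.57035392,  0.10820567,  1.62875611])}
[ 0.14991826 -0.5027621   0.23075103] [-3.10742630e+00 -4.53427869e-01  2.90983413e-04] 0.1 0.0187
```

View pics/top0.png

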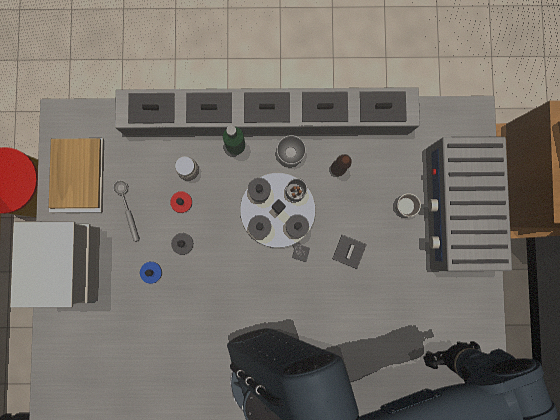

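View pics/side0.png

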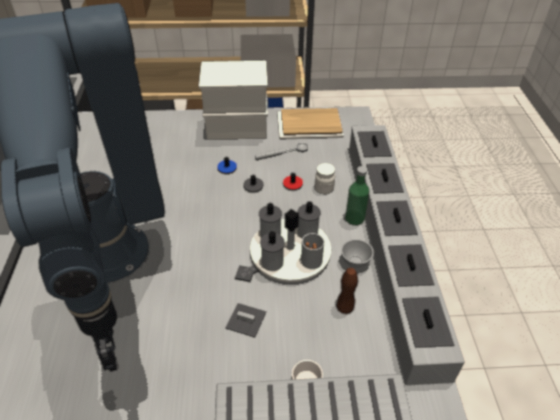

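Top view: there are three round lids, red (180,202), blue (150,272) and dark grey (182,243). The grey one fits "dark steel" and lies opposite the square lid (349,251). The open pot is at about (296,190), the handle at (279,208) and the pointer head at (301,253). Next I measure and confirm with a crop.

```bash
cat > h.py <<'E'
import numpy as np, cv2
from scipy.spatial.transform import Rotation as R
def ray(m,px,fisheye=False,H=420):
    px=np.atleast_2d(np.array(px,float)); f=H/2/np.tan(np.radians(m['fovy'])/2)
    d=(px-[m['cx'],m['cy']])/f
    if fisheye:
        r=np.linalg.norm(d,axis=1,keepdims=True)+1e-12
        v=np.hstack([np.sin(r)*d/r,np.cos(r)])
    else: v=np.hstack([d,np.ones((len(d),1))])
    Rm=R.from_rotvec(m['rvec']).as_matrix()
    return -Rm.T@m['tvec'], v@Rm
def plane(m,px,z,fisheye=False):
    c,v=ray(m,px,fisheye); return c+v*((z-c[2])/v[:,2])[:,None]
def proj(m,P):
    f=210/np.tan(np.radians(m['fovy'])/2)
    q=np.atleast_2d(P)@R.from_rotvec(m['rvec']).as_matrix().T+m['tvec']
    return q[:,:2]/q[:,2:]*f+[m['cx'],m['cy']]
def down(yaw):  # tool z down, tool y at world angle yaw
    y=np.array([np.cos(yaw),np.sin(yaw),0]); z=np.array([0,0,-1.]); x=np.cross(y,z)
    return R.from_matrix(np.column_stack([x,y,z])).as_rotvec()
def wrapq(a,p=np.pi): return (a+p/2)%p-p/2
E
python3 - <<'E'
from cell import robot
from h import *
im=cv2.imread("pics/top0.png"); m=robot.camera_model("top")
hsv=cv2.cvtColor(im,cv2.COLOR_BGR2HSV); g=hsv[...,2]
# white disc
w=((g>185)&(hsv[...,1]<40)).astype(np.uint8); w[:, :230]=0; w[:,325:]=0; w[:160]=0; w[260:]=0
c=max(cv2.findContours(w,0,1)[0],key=cv2.contourArea); hull=cv2.convexHull(c)
P=plane(m,hull[:,0],0.03)[:,:2]; (cx,cy),r=cv2.minEnclosingCircle(P.astype(np.float32)); print("disc",cx,cy,r)
# lid
for nm,thr in(("lid",95),("lid",80)):
    k=(g<thr).astype(np.uint8); k[:,:160]=0;k[:,205:]=0;k[:222]=0;k[265:]=0
    c=max(cv2.findContours(k,0,1)[0],key=cv2.contourArea); (u,v),r=cv2.minEnclosingCircle(c); print(nm,u,v,r,plane(m,[[u,v]],.013)); 
print("handle",plane(m,[[279,208]],.18),"pot",plane(m,[[296,190]],.12))
print("ptr",plane(m,[[301,253]],.01))
a=cv2.resize(im[160:285,130:225],None,fx=4,fy=4,interpolation=2); b=cv2.resize(im[160:285,230:325],None,fx=4,fy=4,interpolation=2)
cv2.imwrite("pics/crop1.png",np.hstack([a,b]))
E
```

```text
disc 0.4525151252746582 -0.016581814736127853 9.999999747378752e-05
lid 182.0 243.5 11.10190200805664 [[0.46271973 0.28934563 0.013     ]]
lid 178.75 245.75 7.288790225982666 [[0.4551416  0.30033637 0.013     ]]
handle [[ 0.56751194 -0.03717169  0.18      ]] pot [[ 0.63053473 -0.09380637  0.12      ]]
ptr [[ 0.42852532 -0.11519329  0.01      ]]
```

View pics/crop1.png

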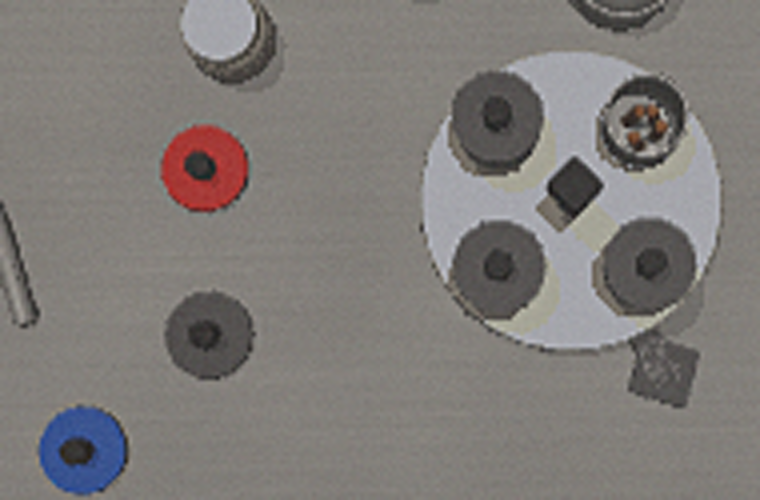

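The crop confirms it: the plain dark-grey lid is at crop (209,336), i.e. top (182.2,244). The open pot with spices is at crop (643,123), and the pointer tip is at crop (688,405), i.e. top (307,261.3). Now I compute the angles, then take wrist views above the lid and above the carousel.

```bash
python3 - <<'E'
from cell import robot
from h import *
m=robot.camera_model("top")
cr=lambda u,v:[[230+(u-380)/4,160+v/4]]
ax=plane(m,cr(572,201),.03)[0]; tip=plane(m,cr(688,405),.01)[0]; pot=plane(m,cr(643,123),.12)[0]; hd=plane(m,cr(575,185),.18)[0]
mid=plane(m,cr(665,370),.01)[0]
lid=plane(m,[[182.2,244]],.013)[0]
print("ax",ax,"tip",tip,np.linalg.norm((tip-ax)[:2]),"hd",hd,"pot",pot,np.linalg.norm((pot-ax)[:2]),"lid",lid)
ang=lambda d:np.degrees(np.arctan2(d[1],d[0]))
print("ptr",ang(tip-ax),ang(mid-ax),"pot",ang(pot-ax))
for y in (48,-132,-42,138,-150,30,-60,120):
    o=down(np.radians(y)); print(y,[None if q is None else np.round(q,2) for q in (robot.solve_ik(np.r_[lid[:2],.2],o),robot.solve_ik(np.r_[pot[:2],.25],o),robot.solve_ik(np.r_[ax[:2],.143],o))])
robot.reach([lid[0]-.03,lid[1],.25],down(np.radians(48)))
mw=robot.camera_model("wrist"); im=robot.capture("wrist"); cv2.imwrite("pics/w1.png",im)
print(mw,robot.read_ee_pos(),robot.read_time_s()); import pickle; pickle.dump(mw,open("w1.pkl","wb"))
E
```

```text
ax [ 0.57304855 -0.03766666  0.03      ] tip [ 0.40055148 -0.13521752  0.01      ] 0.19817014863831262 hd [ 0.5729315  -0.03644295  0.18      ] pot [ 0.62811285 -0.09297746  0.12      ] 0.0780471772377151 lid [0.4610194  0.28864837 0.013     ]
ptr -150.51089024569703 -151.2397160432353 pot -45.127956812214876
48 [array([ 0.56,  0.28, -0.03,  1.26,  0.  ,  1.29]), array([-0.15,  0.43,  0.32,  1.46,  0.  ,  0.59]), array([-0.07,  0.36, -0.06,  1.14,  0.  ,  0.67])]
-132 [array([ 0.56,  0.28, -0.03,  1.26,  0.  , -1.85]), array([-0.15,  0.43,  0.32,  1.46,  0.  , -2.56]), array([-0.07,  0.36, -0.06,  1.14,  0.  , -2.47])]
-42 [array([ 0.56,  0.28, -0.03,  1.26,  0.  ,  2.86]), array([-0.15,  0.43,  0.32,  1.46,  0.  ,  2.16]), array([-0.07,  0.36, -0.06,  1.14,  0.  ,  2.24])]
138 [array([ 0.56,  0.28, -0.03,  1.26,  0.  , -0.28]), array([-0.15,  0.43,  0.32,  1.46,  0.  , -0.98]), array([-0.07,  0.36, -0.06,  1.14,  0.  , -0.9 ])]
-150 [array([ 0.56,  0.28, -0.03,  1.26,  0.  , -1.53]), array([-0.15,  0.43,  0.32,  1.46,  0.  , -2.24]), array([-0.07,  0.36, -0.06,  1.14,  0.  , -2.16])]
30 [array([ 0.56,  0.28, -0.03,  1.26,  0.  ,  1.61]), array([-0.15,  0.43,  0.32,  1.46,  0.  ,  0.9 ]), array([-0.07,  0.36, -0.06,  1.14,  0.  ,  0.98])]
-60 [array([ 0.56,  0.28, -0.03,  1.26, -0.  , -3.11]), array([-0.15,  0.43,  0.32,  1.46, -0.  ,  2.47]), array([-0.07,  0.36, -0.06,  1.14, -0.  ,  2.55])]
120 [array([ 0.56,  0.28, -0.03,  1.26,  0.  ,  0.04]), array([-0.15,  0.43,  0.32,  1.46, -0.  , -0.67]), array([-0.07,  0.36, -0.06,  1.14, -0.  , -0.59])]
{'fovy': 65.70646984690485, 'cx': 278.66782496659675, 'cy': 214.46357427303707, 'rvec': array([-2.61201324, -1.1610745 , -0.17985693]), 'tvec': array([-0.50335486, -0.16647139,  0.3579931 ])} [0.43137027 0.28809432 0.25000073] 3.1
```

View pics/w1.png

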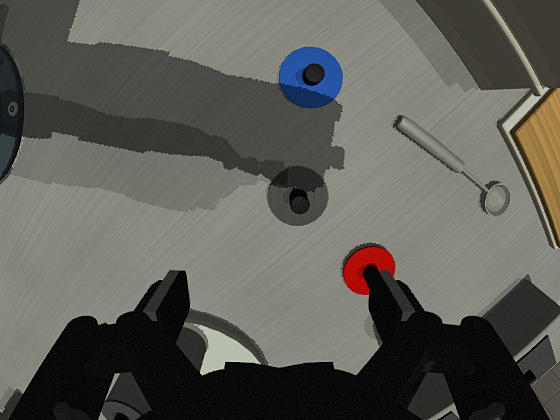

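Wrist view: blue lid at (311,77), red at (369,268), and the target grey lid's disc at (297.5,196), r≈30. I compute its position, then take a wrist view over the carousel.

```bash
python3 - <<'E'
from cell import robot
from h import *
import pickle
m=pickle.load(open("w1.pkl","rb"))
th=np.linspace(0,2*np.pi,60); 
print("lid w",plane(m,[[297.5,196]],.013,True), [plane(m,[p],.013,True)[0][:2] for p in ([267,196],[328,196],[297.5,166],[297.5,226])])
c,_=ray(m,[[0,0]]); Rm=R.from_rotvec(m['rvec']).as_matrix(); e=robot.read_ee_pos()
off=R.from_rotvec(robot.read_eef_rot()).as_matrix().T@(c-e); print("cam",c,"view",Rm[2],"off in tool",off)
yaw=np.radians(48); T=R.from_rotvec(down(yaw)).as_matrix()
tgt=np.array([.600,-.065,0]); p=tgt-T@np.array([off[0],off[1],0])
# aim: camera axis hits target at z .12
v=Rm[2]; h=.36; camz=h+(c-e)[2]; p[:2]-= (v[:2]/v[2]*(.12-camz))*1.0; p[2]=h
print(p)
robot.reach(p,down(yaw)); mw=robot.camera_model("wrist"); im=robot.capture("wrist"); cv2.imwrite("pics/w2.png",im); pickle.dump(mw,open("w2.pkl","wb")); print(robot.read_time_s())
E
```

```text
lid w [[0.46174617 0.291843   0.013     ]] [array([0.43717414, 0.26460193]), array([0.48648889, 0.31947576]), array([0.43431264, 0.31592811]), array([0.4905842 , 0.26670091])]
cam [0.37507865 0.33885707 0.39208391] view [ 0.22340434 -0.19989509 -0.95400862] off in tool [ 7.57904979e-02 -4.00816219e-05 -1.42088112e-01]
[ 0.56687606 -0.0356254   0.36      ]
4.525
```

View pics/w2.png

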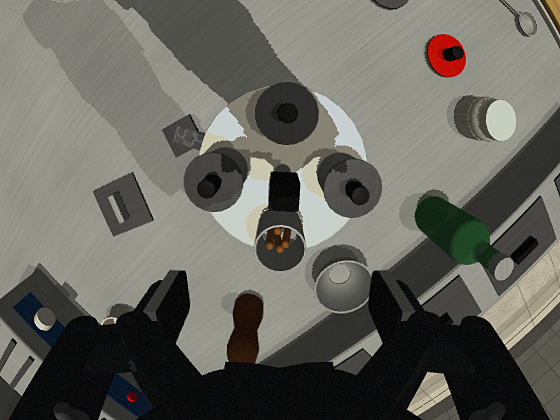

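Wrist view 2: open pot rim at about (280,247), handle at (284,190), fixed lids at (286,113), (215,182) and (350,186). I enlarge it to read the edges accurately.

```bash
python3 - <<'E'
import cv2,numpy as np
im=cv2.imread("pics/w2.png")[75:280,175:395]
im=np.clip(255*(im/255.)**.6,0,255).astype(np.uint8)
a=cv2.resize(im,None,fx=2.9,fy=2.9,interpolation=2)
for k in range(0,220,20): cv2.putText(a,str(175+k),(int(k*2.9),9),0,.3,(0,0,255)); cv2.line(a,(int(k*2.9),10),(int(k*2.9),16),(0,0,255),1)
for k in range(0,205,20): cv2.putText(a,str(75+k),(0,int(k*2.9)+4),0,.3,(0,0,255)); cv2.line(a,(20,int(k*2.9)),(26,int(k*2.9)),(0,0,255),1)
cv2.imwrite("pics/crop2.png",a); print(a.shape)
E
```

```text
(594, 638, 3)
```

View pics/crop2.png

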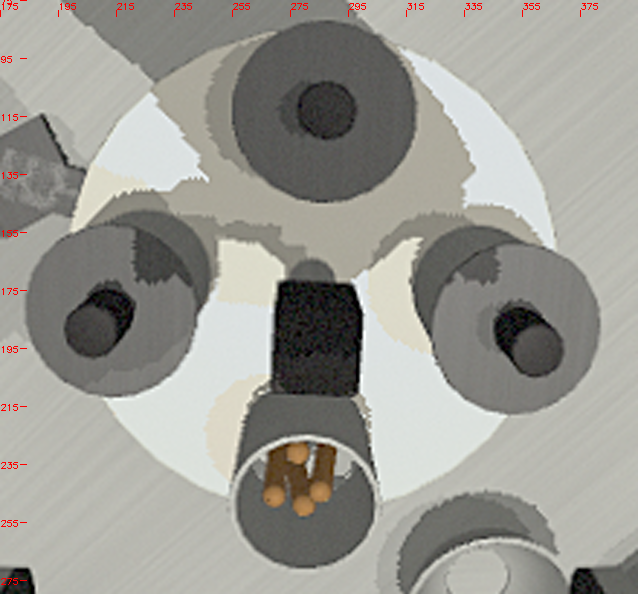

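Rim edges at crop left 233, right 378, top 435, bottom 568. Lid discs centred at crop (324,111), (111,310), (516,328).

```bash
cat > fit.py <<'E'
from h import *
import pickle
m=pickle.load(open("w2.pkl","rb"))
def circ(L,Rr,T,B,z):
    cx,cy=(L+Rr)/2,(T+B)/2
    px=np.array([[L,cy],[Rr,cy],[cx,T],[cx,B]])/2.9+[175-.33,75-.33]
    P=plane(m,px,z,True)[:,:2]
    return P.mean(0),np.linalg.norm(P[0]-P[1]),np.linalg.norm(P[2]-P[3])
D={n:circ(*a) for n,a in dict(pot=(233,378,435,568,.12),opp=(232,416,20,202,.125),lf=(26,197,223,397,.125),rt=(432,600,243,414,.125)).items()}
for n,d in D.items(): print(n,d)
print("mid1",(D['pot'][0]+D['opp'][0])/2,"mid2",(D['lf'][0]+D['rt'][0])/2)
Q=np.array([D[k][0] for k in('pot','rt','opp','lf')]); ax=Q.mean(0)
z=(Q-ax)@[1,1j]
print("radii",abs(z),"ang",np.degrees(np.angle(z)))
for s in(1,-1): print(s,np.degrees(np.angle(z*np.array([1,1j**s,-1,(-1j)**s]))))
E
python3 fit.py
```

```text
pot (array([ 0.63422364, -0.09247757]), np.float64(0.06391450525350255), np.float64(0.0639451231436463))
opp (array([0.5140966, 0.025055 ]), np.float64(0.07260114240593447), np.float64(0.07297138142425814))
lf (array([ 0.51534264, -0.0940395 ]), np.float64(0.07265312205480261), np.float64(0.07371342060889242))
rt (array([0.63388061, 0.02620936]), np.float64(0.07260751090011783), np.float64(0.07340603552718095))
mid1 [ 0.57416012 -0.03371129] mid2 [ 0.57461163 -0.03391507]
radii [0.08379779 0.0845123  0.08426303 0.08434046] ang [ -44.4326938    45.25302335  135.68328786 -134.43167674]
1 [-44.4326938  135.25302335 -44.31671214 135.56832326]
-1 [-44.4326938  -44.74697665 -44.31671214 -44.43167674]
```

The geometry fits: radii 84–84.5 mm and angles consistent to 0.3°. That gives the axis at (0.5744,-0.0338) and the pot at -44.5°. Next I centre the lid by squeezing the knob at two yaws 90° apart, then photograph it at its now known position to get the camera bias.

```bash
python3 - <<'E'
from cell import robot
from h import *
import pickle
x,y=.4616,.2905; a=np.radians(45.5)
robot.reach([x,y,.10],down(a+np.pi/2)); robot.servo_line([x,y,.019],speed=.1)
robot.move_gripper(.0); print(robot.read_gripper_width(),robot.read_grip_force(),robot.read_ft_force())
robot.move_gripper(.06); robot.servo_line([x,y,.07],speed=.2); robot.reach([x,y,.07],down(a)); robot.servo_line([x,y,.019],speed=.15)
robot.move_gripper(.0); print(robot.read_gripper_width(),robot.read_grip_force(),robot.read_ee_pos(),robot.read_ft_force())
e=robot.read_ee_pos(); robot.move_gripper(.08); robot.servo_line([x,y,.06],speed=.2)
robot.reach([.431,.288,.25],down(a)); mw=robot.camera_model("wrist"); im=robot.capture("wrist"); cv2.imwrite("pics/w3.png",im); pickle.dump((mw,e),open("w3.pkl","wb")); print(robot.read_time_s())
im=np.clip(255*(im/255.)**.6,0,255).astype(np.uint8)[150:240,250:350]
cv2.imwrite("pics/crop3.png",cv2.resize(im,None,fx=6,fy=6,interpolation=2))
E
```

```text
0.020301507516494215 58.54240536689758 [-1.11307308  0.29650888  5.65580242]
0.020394895139587203 58.45324516296387 [0.46217876 0.29086128 0.02005885] [-1.57380979  0.46097962  5.29414351]
12.6833
```

View pics/crop3.png

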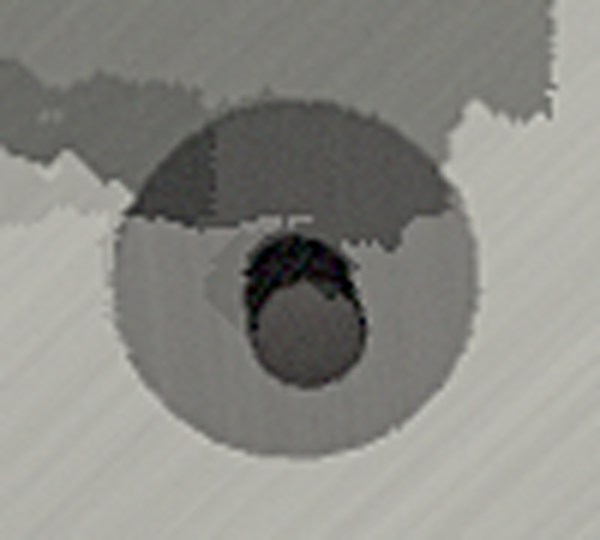

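Disc edges at crop 115–478 × 98–458. Bias is measured minus known TCP.

```bash
python3 - <<'E'
from h import *
import pickle
m,e=pickle.load(open("w3.pkl","rb"))
px=np.array([[115,278],[478,278],[296.5,98],[296.5,458]])/6+[250-.42,150-.42]
P=plane(m,px,.013,True)[:,:2]; b=P.mean(0)-e[:2]
a=np.radians(45.5); print("bias",b,"size",np.linalg.norm(P[0]-P[1]),np.linalg.norm(P[2]-P[3]))
c,_=ray(m,[[0,0]]); print("height",c[2])
E
```

```text
bias [-3.66231481e-05  6.39260846e-04] size 0.07290528502033485 0.07446170829075215
height 0.3906554072473192
```

```bash
python3 - <<'E'
from cell import robot
from h import *
x,y=.4622,.2909; a=np.radians(45.5); px,py=.6350,-.0934
robot.reach([x,y,.07],down(a)); robot.servo_line([x,y,.019],speed=.15)
robot.move_gripper(0); print(robot.read_gripper_width(),robot.read_ee_pos())
robot.servo_line([x,y,.27],speed=.25); print(robot.read_gripper_width(),robot.read_grip_force())
robot.reach([px,py,.27],down(a)); robot.servo_line([px,py,.155],speed=.1); f0=robot.read_ft_force()
for z in np.arange(.150,.1295,-.003):
    robot.servo_line([px,py,z],speed=.05); f=robot.read_ft_force()-f0; e=robot.read_ee_pos(); print(round(z,4),e.round(4),f.round(1))
    if np.linalg.norm(f)>12: break
print(robot.read_time_s())
cv2.imwrite("pics/w4.png",robot.capture("wrist"))
E
```

```text
0.020191070154731074 [0.46251137 0.2910953  0.01965826]
0.020268813160494434 58.65498483181
0.15 [ 0.6349 -0.0934  0.1498] [-0.6 -0.1 -0.3]
0.147 [ 0.6349 -0.0934  0.1468] [-0.2 -0.  -1.1]
0.144 [ 0.6348 -0.0934  0.1437] [-0.7  0.3 -0. ]
0.141 [ 0.6349 -0.0934  0.1407] [-0.5 -0.1  0.4]
0.138 [ 0.6349 -0.0934  0.1378] [-0.1 -0.1  0.4]
0.135 [ 0.6348 -0.0934  0.1348] [-0.8 -0.3 -0.1]
0.132 [ 0.6349 -0.0934  0.1318] [-0.  -0.  -0.5]
20.2667
```

The lid went in to home height with no contact force. I release it, check, then grip the handle.

```bash
python3 - <<'E'
from cell import robot
from h import *
px,py=.6350,-.0934; a=np.radians(45.5); ax=np.array([.5744,-.0338])
robot.servo_line([px,py,.131],speed=.05); print(robot.read_ft_force(),robot.read_ee_pos())
robot.move_gripper(.06); robot.pause(.4); robot.servo_line([px,py,.26],speed=.12)
robot.reach([.5669,-.0356,.36],down(np.radians(48)))
im=robot.capture("wrist"); cv2.imwrite("pics/w5.png",im); print(robot.read_time_s())
im=np.clip(255*(im/255.)**.6,0,255).astype(np.uint8)[75:280,175:395]
cv2.imwrite("pics/crop5.png",cv2.resize(im,None,fx=2.9,fy=2.9,interpolation=2))
E
```

```text
[-1.15967417  1.18949183  4.91776803] [ 0.63510751 -0.09330116  0.13166634]
23.3
```

View pics/crop5.png

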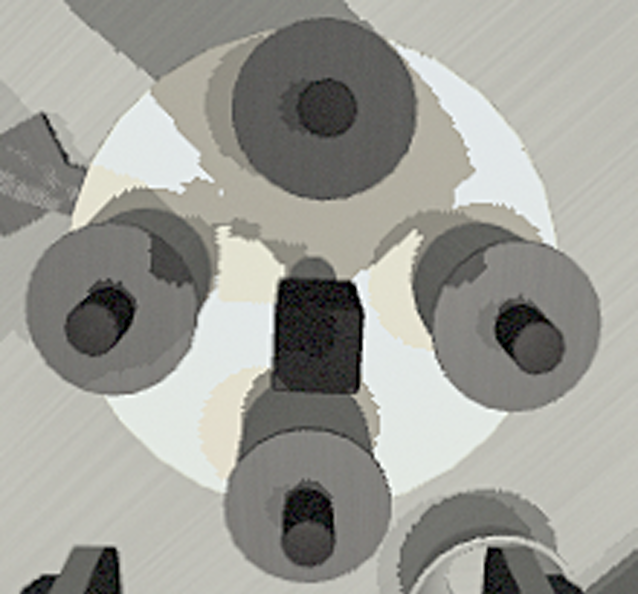

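The lid (crop centre 308,504) lies flush and level on the pot, like its fixed neighbours, and the turntable has not moved. Now I grip the handle and turn it -106°.

```bash
python3 - <<'E'
from cell import robot
from h import *
ax=[.5744,-.0338]; o=down(np.radians(135.5))
robot.reach([*ax,.27],o); robot.servo_line([*ax,.143],speed=.12)
f=robot.read_ft_force(); robot.move_gripper(0); print(robot.read_gripper_width(),robot.read_grip_force(),f,robot.read_ft_force(),robot.read_ee_pos())
q=np.array(robot.read_qpos()); print(q)
for k in (1,2,3):
    t=q.copy(); t[5]+=np.radians(106.1)*k/3; robot.set_joints(t); print(robot.read_ft_force().round(1),robot.read_grip_force())
robot.pause(.5); e=robot.read_qpos(); print(e-q,robot.read_time_s(),robot.read_ee_pos())
im=robot.capture("top"); cv2.imwrite("pics/top2.png",im)
a=cv2.resize(im[130:280,220:360],None,fx=4,fy=4,interpolation=2); cv2.imwrite("pics/crop6.png",a)
E
```

```text
0.031181490851547693 62.673078775405884 [ 0.42179189 -0.80808436 -0.26808614] [-1.37234363  1.16969753  6.14079443] [ 0.57456789 -0.03363404  0.14372997]
[-5.86655481e-02  3.64235689e-01 -6.08535825e-02  1.14482458e+00
  3.64520484e-04 -8.52894463e-01]
[ 2.1 -4.1 -0.5] 61.79333567619324
[ 1.2 -8.  -1.3] 61.74098074436188
[  0.  -10.1  -0.1] 61.87709391117096
[-1.18347806e-03 -7.30601779e-05 -6.56922143e-05  1.35848885e-04
 -2.72276668e-03  1.84988814e+00] 28.6583 [ 0.57438257 -0.03514215  0.14374839]
```

View pics/crop6.png

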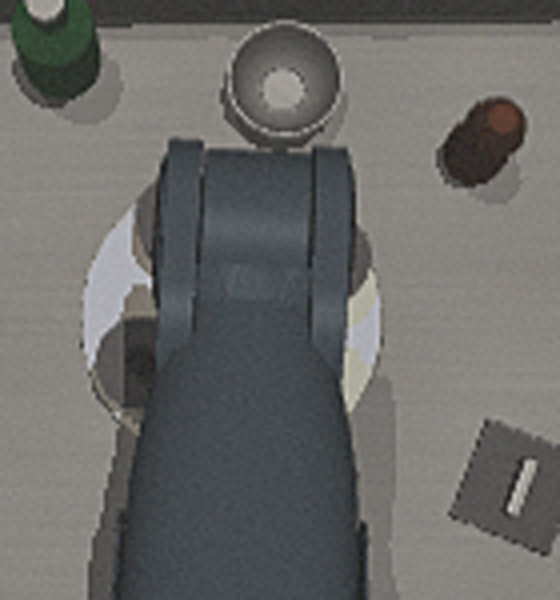

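The arm hides the carousel from the top camera. For the last look I combine the side and wrist views into one picture.

```bash
python3 - <<'E'
from cell import robot
import cv2,numpy as np
s=robot.capture("side"); w=robot.capture("wrist")
a=cv2.resize(s[170:350,190:350],(400,450),interpolation=2); b=cv2.resize(w,(400,300))
c=np.zeros((450,800,3),np.uint8); c[:,:400]=a; c[:300,400:]=b; c=np.clip(255*(c/255.)**.6,0,255).astype(np.uint8)
cv2.imwrite("pics/fin.png",c)
E
```

```text
(no output)
```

View pics/fin.png

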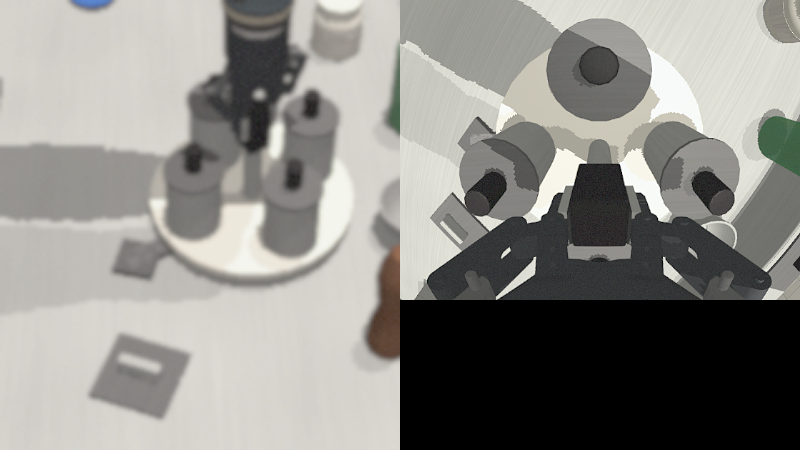

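```bash
python3 - <<'E'
from cell import robot
from h import *
ax=np.array([.5744,-.0338])
m=robot.camera_model("wrist"); p=plane(m,[[279.3,97.3]],.125,True)[0][:2]-ax
print(np.linalg.norm(p),np.degrees(np.arctan2(p[1],p[0])))
d=np.array([np.cos(np.radians(-150.6)),np.sin(np.radians(-150.6))])
for P in(np.r_[ax+.085*d,.161],np.r_[ax+.2*d,.01]): print((proj(robot.camera_model("side"),P)-[190,170])*2.5)
print(robot.read_grip_force(),robot.read_time_s(),robot.read_qd().round(4))
E
```

```text
0.0836853408589888 119.4720096184928
[[191.86655796 146.17883604]]
[[111.99767283 269.11545761]]
61.877036690711975 28.8083 [ 0.0012 -0.0001  0.0015  0.0021 -0.0009  0.0009]
```

The lids now stand at 119.5°, which puts the open pot at -150.5° against the pointer's -150.6°. The projected knob and pointer tip match the side view, so I hand in.

```bash
python3 -c "
from cell import robot
print(robot.job_done())"
```

```text
the job is handed in; nothing more can be done
None
```

The lid sits home on the open pot, that pot is turned into line with the pointer (within about 1° by my camera measurements), and the handle is still gripped at about 62 N. I handed the job in at about 29 s on the robot clock; no verdict came back.

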